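Fish the stuck key out of the slotted stop rail with a hooked pick

TASK

A brass key is trapped in the T-slot of the blue-based stop rail. Take the red-handled hooked pick from its rack, feel its bent tip down through the slot into the key's window without leaning on anything (keep contact forces of the pick under about 12 N), and drag the key past the sprung ball until all of it lies on the open apron clear of the lips; do not touch the key with the fingers. Then lay the pick back in its rack and leave the other things where they are.

Things in the scene. Friction and masses are not known exactly. Their poses are not given: they have to be found in the camera images.
- rail: Fixed stop rail, 190 x 64 mm, 27 mm high: blue base, two steel lips over a T-slot. Origin: underside, on the slot's centre line; z up; slot along x, mouth at -x. Floor at z = 8 mm. Lips from x = -25 to +85 mm, undersides at z = 21, tops at 27 mm; gap between them 14 mm wide, hollow below 31 mm wide. Rear closed: wall from x = +70 mm, tops level.
- slot_mouth (a point): centre of the slot's mouth, at floor height, plane with the lips' flat front ends (rail x = -25 mm, z = 8 mm; axes as the rail's). The upright front faces beside the mouth span 16 to 32 mm either side, from the floor up to the lip tops. 20 mm behind the mouth a sprung steel ball stands 4 mm into the hollow from the +y wall; the key pushes it aside at a few newtons of pull.
- apron_mid (a point): middle of the open apron in front of the mouth (rail x = -65 mm, z = 8 mm; axes as the rail's); the flat apron is level with the slot floor, 80 mm long along x, with curbs 5 mm high at 20 to 24 mm either side of its centre line. The key belongs here.
- key: Loose brass key, 40 x 26 x 11 mm, 56 to 120 g, flat on the slot floor under the lips at the slot's rear end, where nothing fits behind it. Origin: centre of its underside; x along its length and the slot, z up. Through its middle goes a rectangular window, 8.5 mm along x by 13 mm along y, seen between the lips; its top is 19 mm above the rail's underside.
- rack: Fixed grey rack for the pick: base 120 x 46 mm, two upright supports (8 mm thick, at x = -42 and +42 mm) with notches open at the top; the handle lies on the notch floors at z = 77 mm between flared cheeks that reach z = 89 mm, about 22 mm apart at the bottom. Origin: centre of the underside; z up.
- pick: Loose hooked pick, 140 g, lying in the rack, handle along the rack's x. Origin: centre of its red handle, a bar 100 x 18 x 18 mm along x; in the rack it lies 86 mm above the rack's underside, z up. Grasp it across y at its middle, between the supports; hold it hard, the drag acts 60 mm below.
- pick_nose (a point): front end of the pick's handle (x = +50 mm). A round 5 mm steel rod runs on from here along +x, then bends square down (-z); its rounded tip is 63 mm below the handle's centre line. The rod is clamped at another reach each time: its downward leg stands 8 to 52 mm in front of this point, to be found by feel or sight; it slips only above 40 N.
- tape_roll: bystander: roll of masking tape, 92 mm across, 25 mm high, lying flat; origin under its centre
- tube_cutter: bystander: small blue tube cutter, 37 x 114 x 20 mm; origin under its centre

How it is judged:
By the outcome, as a careful person would: the job done as asked, in the order asked, and still so for the second after the job is handed in, with the robot touching nothing.
It also fails if it takes over 56 s, if anything falls off the work surface, if the arm or the gripper's body presses on something with over 40 N, if the wrist force passes 120 N, or if a joint passes its speed limit or range.

ROBOT

A 7-joint arm with a two-finger parallel gripper is mounted at the origin on a cart in front of the work surface, level with it; the furniture and walls round the work are solid. World frame = base frame: x ahead of the robot, y to its left, z up, the work surface at z = 0. Lengths are in m, angles in degrees, forces in N, time in s.
With the tool pointing down it reaches from about 0.35 to 0.9 m from the base axis. Payload 7.2 kg.
Tool frame: the origin (TCP) lies where the fingers leave the gripper's body, on its centre line; the fingertips stand 73 mm ahead of it and the grasp point (between the pads) lies 54 mm ahead of it (r.tips_ahead is the distance from the TCP to the fingertips, in m); z points along the fingers, y is the line along which they close (so a half turn about z gives the same grasp; the last joint's range is limited). The gripper opens to 85 mm and grips with 20 to 120 N. Pads are 22 mm wide; open, the fingers measure 114 mm over their backs; the gripper's body (76 mm by 85 mm) begins 54 mm behind the grasp point. The pads swing forward as they close: fully open they stand 13 mm farther back than shut.
Start: joints at [-3.908, 23.554, -0.728, 91.456, 0.321, 64.991, -4.71], TCP at [0.625, -0, 0.304] pointing down, gripper open.
Joint ranges: [-169.25, 169.25], [-16.82, 113.86], [-84.01, 82.57], [7.8, 145.47], [-59.2, 239.2], [7.22, 106.19], [-163.78, 163.78]. Speed limits (degrees/s): [136.94, 136.94, 172.46, 172.46, 180, 180, 180].

INTERFACE

Orientations are given as [roll, pitch, yaw] about the fixed x, y, z axes, in that order (R = Rz(yaw) Ry(pitch) Rx(roll)).
In Python, from plant import r, cams gives the robot as it stands.
- The arm moves only by the tool play_rows, never from a script. Its argument "plan" is a list of rows, each a list of 7 numbers: the shift along the tool's x, y, z in mm, then the turn, a rotation vector about the tool's x, y, z in rad, then the closure, from 0 (fully open) to 1 (shut). In form: [[x, y, z, wx, wy, wz, claw], ...]. A call has 1 to 8 rows; each row is the pose to reach, as a shift and turn from the pose commanded when the call began, along the tool's axes at that moment; what a row does not reach only later rows make up. A row lasts 1/12 s, in which the tool goes at most 41.7 mm and 7.16 degrees, less where a joint would pass 70% of its speed; a pose out of reach is approached as far as the arm can. A call with a gripper value outside its range is refused whole. The fingers move at their own pace and stop on an object; "force" is the grip in N (left out, the last holds). Time passes only in rows, so rows that repeat a pose let the fingers close. It gives the time, the measured TCP pose, the force, the opening and the grip force at its end, in the units of the state.
- r.state(): the state, without advancing time (a new reading comes with each control period).
- cams.read_camera(name): name is "scene" or "side" or "wrist"; returns the picture (420x560x3 uint8, red, green, blue); there is no depth.
- cams.camera_info(name): a dict with "fx", "fy", "cx", "cy" (pixels), "rvec" (rotation vector, rad) and "tvec" (3), from world to camera coordinates, as OpenCV has them. Camera axes: x right, y down, z forward; pixel columns grow to the right and rows downward; lengths in m; the calibration is good to about 2 mm. A picture is of the moment at which its call begins: read the wrist's pose just before it. camera_info takes no time and is no camera call; for the wrist camera it gives the pose at the moment of the call.
- r.hand_in(): hands the job in; it is judged then, once.
The state is a dict: "t": time; "joint_pos": joint angles; "dq": joint speeds; "effort": joint torques, N m; "tool_pos": TCP position; "eef_rot": TCP orientation; "wrist_force": force on the tool from outside, world axes, zero at the start; "torque": the same for the moment, N m; "finger_gap": opening from 0.0 (shut) to 1.0 (fully open); "gripper_force": force on a finger pad.
Only numpy, scipy, OpenCV 4.12 (cv2) and the standard library are available. Lean on these libraries where they do the work, as an engineer would, in place of code of your own. Each camera call takes 0.05 s, during which the arm holds its last target. There are 200 camera calls.

## Working session

There is one attempt and no reset: what is moved stays moved. The work goes in short steps, Python scripts to look and compute and a tool call to move; the robot and the scene stay as the last step left them, time stands still between calls to the robot, and variables do not carry over. Pictures are saved under pics/ and viewed, at most 10 in all, crops included, and the job is handed in when it is done.

Besides the shell and the picture viewer there is one more tool, called after ">>>" as name([rows], argument=value, ...), one row to a line, values as JSON. play_rows: Moves the arm, as the interface text tells. Its arguments: {"type":"object","properties":{"plan":{"type":"array","items":{"type":"array","items":{"type":"number"}}},"force":{"type":"number"}},"required":["plan"]}

```bash
ls; mkdir -p pics; python3 - <<'E'
from plant import r,cams
import cv2,numpy as np
a=cams.read_camera("scene");b=cams.read_camera("side");c=cams.read_camera("wrist")
for n,i in zip(("scene","side","wrist"),(a,b,c)):
    cv2.imwrite(f"pics/{n}0.png",cv2.cvtColor(i,cv2.COLOR_RGB2BGR)); print(n,cams.camera_info(n))
print(r.state())
E
```

```text
pics
scene {'fx': 425.67383762757197, 'fy': 425.67383762757197, 'cx': 283.7486549224285, 'cy': 210.27559821634597, 'rvec': array([ 2.3067464 , -0.63204358,  0.258548  ]), 'tvec': array([-0.36493975,  0.34655121,  0.59571658])}
side {'fx': 478.8290034243766, 'fy': 478.8290034243766, 'cx': 281.7874803686921, 'cy': 213.42230051970256, 'rvec': array([ 0.74075188, -2.34578457,  1.45060257]), 'tvec': array([0.53615989, 0.17079473, 0.83965323])}
wrist {'fx': 365.96162674094427, 'fy': 365.96162674094427, 'cx': 275.3153017589618, 'cy': 208.16738432493344, 'rvec': array([-2.85785306e+00, -7.59367452e-04, -4.61165865e-05]), 'tvec': array([-0.62498948, -0.03753639,  0.3770019 ])}
{'t': 0.15, 'joint_pos': array([-3.9062749 , 23.59100439, -0.72944797, 91.49214438,  0.31902241,
       64.98947551, -4.71157417]), 'dq': array([-0.05785545, -0.11747191,  0.04263109, -0.08455505, -0.07254331,
       -0.04899826, -0.0950816 ]), 'effort': array([ 8.68001844e-04, -6.01035547e+01,  6.82709701e-01, -2.99646127e+01,
        1.39312408e-02,  7.85868731e-03, -1.85852571e-05]), 'tool_pos': array([ 6.24718191e-01, -2.11779343e-05,  3.03235957e-01]), 'eef_rot': array([-1.79929420e+02,  2.82582994e-03,  8.99984299e+01]), 'wrist_force': array([-0.13678518, -0.22005648,  0.2127716 ]), 'torque': array([0.0266245 , 0.02881392, 0.00215275]), 'gripper_force': 0.0, 'finger_gap': 0.9999685732609337}
```

View pics/scene0.png

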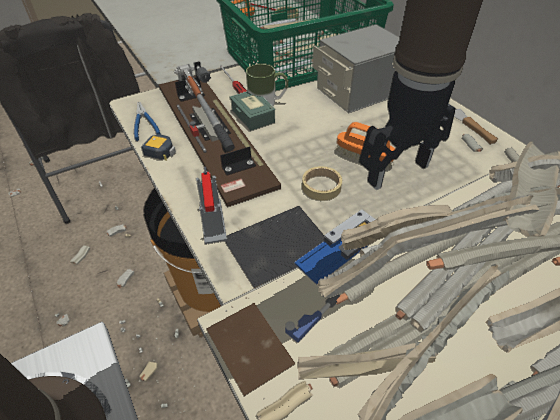

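View pics/side0.png

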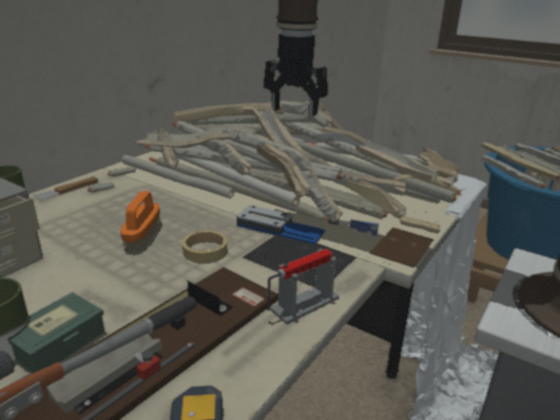

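View pics/wrist0.png

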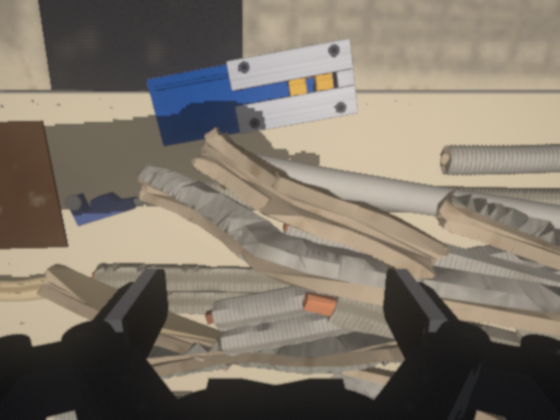

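```bash
python3 - <<'E'
import cv2,numpy as np
f=lambda n,x,y,w,h,s:cv2.resize(cv2.imread(f"pics/{n}0.png")[y:y+h,x:x+w],None,fx=s,fy=s,interpolation=cv2.INTER_CUBIC)
cv2.imwrite("pics/c1.png",f("wrist",140,30,225,125,3.5))
A=f("scene",180,160,70,100,6);B=f("side",262,240,80,100,5)
A=f("scene",185,165,60,80,7)[:560];B=f("side",265,242,76,80,5)
o=np.zeros((560,800,3),np.uint8);o[:560,:420]=A;o[:400,420:800]=B
cv2.imwrite("pics/c2.png",o)
E
```

```text
(no output)
```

View pics/c1.png

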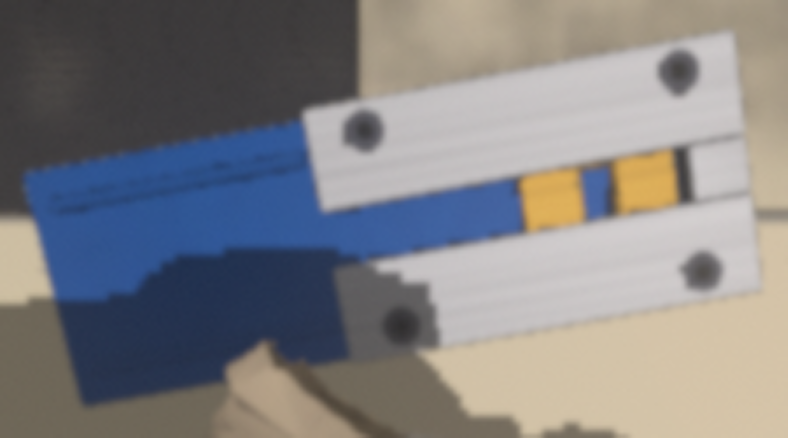

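View pics/c2.png

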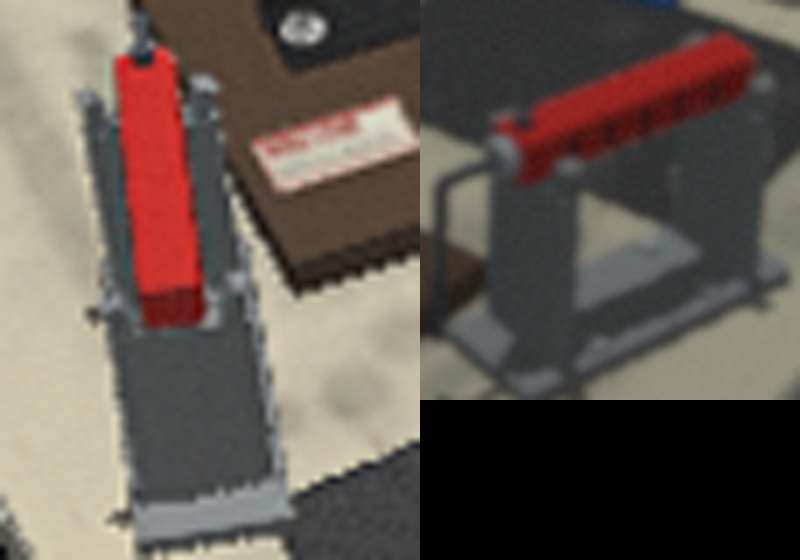

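```bash
cat > h.py <<'E'
import numpy as np,cv2
from scipy.optimize import least_squares
from scipy.spatial.transform import Rotation as Rn
I0={'wrist':dict(fx=365.9616,cx=275.3153,cy=208.16738,rvec=[-2.85785306,-7.59e-4,-4.6e-5],tvec=[-0.62498948,-0.03753639,0.3770019]),
'scene':dict(fx=425.6738,cx=283.74865,cy=210.2756,rvec=[2.3067464,-0.63204358,0.258548],tvec=[-0.36493975,0.34655121,0.59571658]),
'side':dict(fx=478.829,cx=281.78748,cy=213.4223,rvec=[0.74075188,-2.34578457,1.45060257],tvec=[0.53615989,0.17079473,0.83965323])}
def proj(i,P):
    K=np.array([[i['fx'],0,i['cx']],[0,i['fx'],i['cy']],[0,0,1.]])
    return cv2.projectPoints(np.atleast_2d(P).astype(float)/1,np.array(i['rvec'],float),np.array(i['tvec'],float),K,None)[0][:,0]
def pose(p,P):
    P=np.asarray(P,float)/1000;c,s=np.cos(p[2]),np.sin(p[2])
    return np.c_[p[0]+c*P[:,0]-s*P[:,1],p[1]+s*P[:,0]+c*P[:,1],P[:,2]]
E
python3 - <<'E'
from h import *
w=np.array([[303,110],[736,32],[762,290],[348,357],[323,213],[333,267],[25,174],[85,405]])/3.5+[140,30]-.36
P=[[-25,32,27],[85,32,27],[85,-32,27],[-25,-32,27],[-25,7,27],[-25,-7,27],[-105,32,8],[-105,-32,8]]
f=lambda p:(proj(I0['wrist'],pose(p,P))-w).ravel()
s=least_squares(f,[.6,.15,.17],loss='soft_l1');print('rail',s.x,np.degrees(s.x[2]),f(s.x).reshape(-1,2).round(1).tolist())
q=s.x
K=np.array([[585,195],[612,193]])/3.5+[140,30]-.36
g=lambda x:(proj(I0['wrist'],pose(q,[[x[0],0,19],[x[1],0,19]]))-K).ravel()
print('window x',least_squares(g,[40.,50.]).x)
sc=np.array([[115,60],[172,50],[135,292],[203,285],[147,328],[207,318]])/7+[185,165]-.43
sP=[[50,9,95],[50,-9,95],[-50,9,95],[-50,-9,95],[-50,9,77],[-50,-9,77]]
sd=(np.array([[495,120],[725,32],[755,62],[755,85],[520,183]])-[420,0])/5+[265,242]-.4
dP=[[50,-9,95],[-50,-9,95],[-50,9,95],[-50,9,77],[50,9,77]]
f=lambda p:np.r_[proj(I0['scene'],pose(p,sP))-sc,proj(I0['side'],pose(p,dP))-sd].ravel()
for a in (0,1.57,3.14,-1.57):
    s=least_squares(f,[.6,.4,a],loss='soft_l1')
    print('pick',s.cost,s.x,np.degrees(s.x[2]))
    if s.cost<100: b=s.x;print(f(b).reshape(-1,2).round(1).tolist())
u=21/5+265-.4
for r_ in range(8,53,4):
    print(r_,proj(I0['side'],pose(b,[[50+r_,0,60],[50+r_,0,86],[50+r_,0,23]])).round(1).tolist())
E
```

```text
rail [0.6116066  0.076816   0.17068664] 9.779624137431805 [[-0.2, -0.2], [0.5, -1.0], [1.0, 0.5], [1.2, 2.1], [-0.2, -0.2], [0.1, 0.3], [-1.5, -0.9], [-1.3, 0.7]]
window x [42.77737426 49.7796462 ]
pick 7.4656863891552545 [0.4132619  0.27915328 1.23286278] 70.63783393528583
[[-0.5, -1.0], [0.2, -0.7], [0.1, 0.0], [-0.1, -0.3], [-0.4, 1.5], [0.4, 1.6], [-1.1, -0.5], [-0.3, -0.8], [0.7, -2.3], [-0.1, 2.1], [0.2, 1.5]]
pick 7.465686389152389 [0.4132619  0.27915328 1.23286281] 70.63783590431969
[[-0.5, -1.0], [0.2, -0.7], [0.1, 0.0], [-0.1, -0.3], [-0.4, 1.5], [0.4, 1.6], [-1.1, -0.5], [-0.3, -0.8], [0.7, -2.3], [-0.1, 2.1], [0.2, 1.5]]
pick 7.465686389152301 [0.4132619  0.27915328 1.23286282] 70.63783614510335
[[-0.5, -1.0], [0.2, -0.7], [0.1, 0.0], [-0.1, -0.3], [-0.4, 1.5], [0.4, 1.6], [-1.1, -0.5], [-0.3, -0.8], [0.7, -2.3], [-0.1, 2.1], [0.2, 1.5]]
pick 7.465686389152466 [0.4132619  0.27915328 1.23286281] 70.63783601383399
[[-0.5, -1.0], [0.2, -0.7], [0.1, 0.0], [-0.1, -0.3], [-0.4, 1.5], [0.4, 1.6], [-1.1, -0.5], [-0.3, -0.8], [0.7, -2.3], [-0.1, 2.1], [0.2, 1.5]]
8 [[277.2, 287.4], [277.6, 274.0], [276.7, 305.7]]
12 [[275.2, 288.2], [275.6, 274.8], [274.8, 306.6]]
16 [[273.2, 289.0], [273.5, 275.6], [272.8, 307.4]]
20 [[271.2, 289.9], [271.5, 276.4], [270.8, 308.3]]
24 [[269.2, 290.7], [269.4, 277.2], [268.8, 309.2]]
28 [[267.1, 291.6], [267.3, 278.1], [266.8, 310.1]]
32 [[265.1, 292.4], [265.2, 278.9], [264.8, 311.0]]
36 [[263.0, 293.3], [263.1, 279.7], [262.8, 311.8]]
40 [[260.9, 294.1], [261.0, 280.6], [260.7, 312.7]]
44 [[258.8, 295.0], [258.9, 281.4], [258.7, 313.6]]
48 [[256.7, 295.9], [256.7, 282.2], [256.6, 314.5]]
52 [[254.6, 296.7], [254.6, 283.1], [254.6, 315.5]]
```

>>> play_rows([
  [35,-26,8,0,0,0.05,0],
  [70,-53,16,0,0,0.1,0],
  [105,-80,24,0,0,0.15,0],
  [140,-106,32,0,0,0.2,0],
  [175,-132,40,0,0,0.25,0],
  [210,-160,48,0,0,0.3,0],
  [245,-186,56,0,0,0.338,0],
  [279,-212,64,0,0,0.338,0],
])

```text
t: 0.82
tool_pos: [0.4251, 0.2622, 0.2438]
eef_rot: [180.0, -0.0, 70.5]
wrist_force: [0.8, 0.5, 0.2]
finger_gap: 0.993
gripper_force: 0.0
```

>>> play_rows([
  [0,0,0,0,0,0,0],
  [0,0,0,0,0,0,0],
])

```text
t: 0.98
tool_pos: [0.4247, 0.2631, 0.2436]
eef_rot: [-179.9, 0.0, 71.0]
wrist_force: [-0.0, -0.2, -0.1]
finger_gap: 1.0
gripper_force: 0.0
```

```bash
python3 - <<'E'
from plant import r,cams
import cv2
i=cams.camera_info("wrist");c=cams.read_camera("wrist");print(i);print(r.state()['tool_pos'],r.state()['eef_rot'],r.state()['t'])
cv2.imwrite("pics/w1.png",cv2.resize(cv2.cvtColor(c,cv2.COLOR_RGB2BGR),(800,600),interpolation=cv2.INTER_CUBIC))
E
```

```text
{'fx': 365.96162674094427, 'fy': 365.96162674094427, 'cx': 275.3153017589618, 'cy': 208.16738432493344, 'rvec': array([-2.82165223,  0.47241289,  0.06724443]), 'tvec': array([-0.31657823,  0.3512869 ,  0.42819173])}
[0.42624511 0.26147068 0.24391526] [-1.79996813e+02  2.92006540e-02  7.07651267e+01] 1.0333
```

View pics/w1.png

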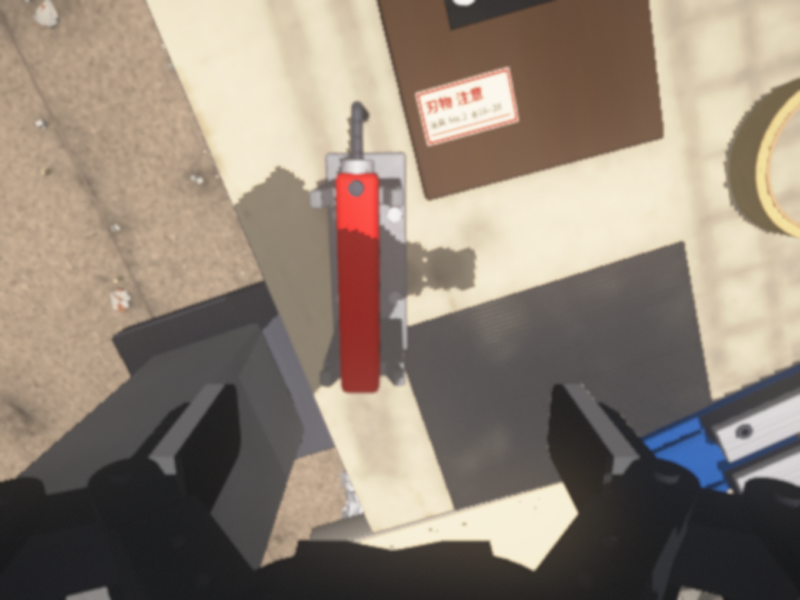

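```bash
python3 - <<'E'
from h import *
i=dict(fx=365.9616,cx=275.3153,cy=208.16738,rvec=[-2.82165223,0.47241289,0.06724443],tvec=[-0.31657823,0.3512869,0.42819173])
w=np.array([[337,174],[378,173],[341,391],[379,391]])*.7
P=[[50,9,95],[50,-9,95],[-50,9,95],[-50,-9,95]]
f=lambda p:(proj(i,pose(p,P))-w).ravel()
b=least_squares(f,[.42,.27,1.2]).x;print(b,np.degrees(b[2]),f(b).round(1))
for q in range(8,53,4):print(q,(proj(i,pose(b,[[50+q,0,88.5],[50+q,0,23]]))/.7).round().tolist())
t=np.array([.4262,.2615]);d=b[:2]-t;y=np.radians(70.77);print('tool shift',d@[np.cos(y),np.sin(y)],d@[np.sin(y),-np.cos(y)])
E
```

```text
[0.41455894 0.27720437 1.23182101] 70.578145047348 [-1.2 -2.5  1.2 -1.5 -0.4  2.5  0.5  2.7]
8 [[358.0, 150.0], [366.0, 149.0]]
12 [[358.0, 140.0], [366.0, 141.0]]
16 [[358.0, 130.0], [366.0, 133.0]]
20 [[358.0, 119.0], [366.0, 125.0]]
24 [[358.0, 109.0], [366.0, 117.0]]
28 [[358.0, 98.0], [366.0, 109.0]]
32 [[358.0, 88.0], [366.0, 101.0]]
36 [[357.0, 77.0], [366.0, 93.0]]
40 [[357.0, 66.0], [366.0, 84.0]]
44 [[357.0, 55.0], [366.0, 76.0]]
48 [[357.0, 44.0], [366.0, 68.0]]
52 [[357.0, 33.0], [366.0, 59.0]]
tool shift 0.010994020250996578 -0.01616394491074557
```

>>> play_rows([
  [5,-8,20,0,0,0,0],
  [10.5,-15,45,0,0,0,0],
  [10.5,-15,70,0,0,0,0],
  [10.5,-15,90,0,0,0,0],
  [10.5,-15,106,0,0,0,0.3],
  [10.5,-15,106,0,0,0,0.6],
  [10.5,-15,106,0,0,0,0.65],
  [10.5,-15,106,0,0,0,0.65],
], force=25)

```text
t: 1.7
tool_pos: [0.4171, 0.2755, 0.1389]
eef_rot: [179.9, -0.0, 70.5]
wrist_force: [0.1, -0.3, 0.4]
finger_gap: 0.451
gripper_force: 0.0
```

>>> play_rows([
  [0,0,0,0,0,0,0.8],
  [0,0,0,0,0,0,0.9],
  [0,0,0,0,0,0,1],
  [0,0,0,0,0,0,1],
  [0,0,0,0,0,0,1],
], force=25)

```text
t: 2.12
tool_pos: [0.4148, 0.2769, 0.1395]
eef_rot: [-179.9, -0.0, 70.7]
wrist_force: [-7.6, 0.9, 7.2]
finger_gap: 0.206
gripper_force: 24.3
```

```bash
python3 - <<'E'
from plant import r,cams
s=r.state();print(s['tool_pos'],s['eef_rot'],s['wrist_force'],s['torque'],s['finger_gap'],s['gripper_force'])
E
```

```text
[0.41482521 0.27688271 0.13947323] [-1.79941164e+02 -4.35477084e-02  7.07255531e+01] [-7.62837596  0.86616722  7.19793366] [0.2581173  1.52863045 0.192244  ] 0.20580918132368006 24.253573715686798
```

>>> play_rows([
  [0,-0.7,-0.7,0,0,0,1],
  [0,-0.7,-0.7,0,0,0,1],
])

```text
t: 2.28
tool_pos: [0.4147, 0.2769, 0.1397]
eef_rot: [-180.0, -0.1, 70.7]
wrist_force: [-4.8, 3.0, 1.6]
finger_gap: 0.208
gripper_force: 25.4
```

>>> play_rows([
  [0,-1.2,-2,0,0,0,1],
  [0,-1.2,-4,0,0,0,1],
  [0,-1.2,-6,0,0,0,1],
  [0,-1.2,-6,0,0,0,1],
])

```text
t: 2.62
tool_pos: [0.4149, 0.2764, 0.1454]
eef_rot: [179.9, -0.0, 70.6]
wrist_force: [0.0, 1.1, -1.5]
finger_gap: 0.205
gripper_force: 24.3
```

>>> play_rows([
  [0,0,0,0,0,0,1],
  [0,0,0,0,0,0,1],
], force=120)

```text
t: 2.78
tool_pos: [0.4144, 0.2764, 0.1448]
eef_rot: [180.0, -0.0, 70.6]
wrist_force: [0.3, -0.9, -0.3]
finger_gap: 0.187
gripper_force: 117.0
```

```bash
python3 - <<'E'
from plant import r,cams
s=r.state();print(s['tool_pos'],s['eef_rot'],s['wrist_force'],s['torque'],s['finger_gap'],s['gripper_force'])
i=cams.camera_info("wrist");R=__import__('cv2').Rodrigues(i['rvec'])[0];print(-R.T@i['tvec'],R)
E
```

```text
[0.41439404 0.27643238 0.14476978] [ 1.79986737e+02 -2.27933734e-03  7.06122127e+01] [ 0.25075112 -0.87523642 -0.33160905] [-0.00497163 -0.02276871 -0.04177441] 0.18652016538615043 116.9560718536377
[0.43811508 0.342251   0.2139534 ] [[ 0.94344878 -0.33151486  0.00151796]
 [-0.31871068 -0.90573029  0.27942109]
 [-0.09125739 -0.26410328 -0.96016746]]
```

>>> play_rows([
  [0,0,-35,0,0,0,1],
  [0,0,-75,0,0,0,1],
  [-20,33,-75,0,0,0.12,1],
  [-40,66,-75,0,0,0.24,1],
  [-60,99,-75,0,0,0.36,1],
  [-80,132,-75,0,0,0.48,1],
  [-100,165,-75,0,0,0.6,1],
  [-120,198,-75,0,0,0.72,1],
])

```text
t: 3.45
tool_pos: [0.5621, 0.096, 0.2198]
eef_rot: [180.0, -0.0, 29.0]
wrist_force: [0.6, 0.5, -1.6]
finger_gap: 0.187
gripper_force: 117.5
```

```bash
python3 - <<'E'
from plant import r
import numpy as np
s=r.state();print(s['tool_pos'],s['eef_rot'])
y=np.radians(s['eef_rot'][2]);d=np.array([.5833,.0719])-s['tool_pos'][:2]
print(d@[np.cos(y),np.sin(y)],d@[np.sin(y),-np.cos(y)],y-np.radians(9.78))
E
```

```text
[0.56206867 0.09596181 0.21977895] [ 1.79989239e+02 -5.34402400e-03  2.90482093e+01]
0.0068775698781154155 0.03134388110772401 0.33629369280966565
```

>>> play_rows([
  [2,10,0,0,0,0.11,1],
  [4,20,0,0,0,0.22,1],
  [7,31,0,0,0,0.337,1],
  [7,31,0,0,0,0.337,1],
  [7,31,0,0,0,0.337,1],
])

```text
t: 3.87
tool_pos: [0.5824, 0.0739, 0.2193]
eef_rot: [180.0, 0.0, 10.2]
wrist_force: [-1.2, 0.3, -1.8]
finger_gap: 0.189
gripper_force: 117.5
```

```bash
python3 - <<'E'
from plant import r,cams
import cv2
i=cams.camera_info("wrist");c=cams.read_camera("wrist");print(i);s=r.state();print(s['tool_pos'],s['eef_rot'],s['wrist_force'],s['torque'])
cv2.imwrite("pics/w2.png",cv2.cvtColor(c,cv2.COLOR_RGB2BGR))
d=cams.read_camera("side");cv2.imwrite("pics/s2.png",cv2.cvtColor(d,cv2.COLOR_RGB2BGR))
import numpy as np
W=cv2.imread("pics/w2.png")[0:320,100:460]
W=cv2.resize(W,None,fx=1.65,fy=1.65,interpolation=cv2.INTER_CUBIC)
o=np.zeros((528,800,3),np.uint8);o[:,:594]=W
S=cv2.resize(cv2.imread("pics/s2.png")[150:270,235:338],None,fx=2,fy=2);o[:240,594:800]=S
cv2.imwrite("pics/c3.png",o)
E
```

```text
{'fx': 365.96162674094427, 'fy': 365.96162674094427, 'cx': 275.3153017589618, 'cy': 208.16738432493344, 'rvec': array([-2.23480873,  1.86717117,  0.26468664]), 'tvec': array([-0.03234567,  0.55060241,  0.46040889])}
[0.58201329 0.07466322 0.21940364] [-1.79991145e+02  4.88006004e-02  1.03153193e+01] [-0.36118561  0.31610251 -1.53361494] [-0.00700826  0.03065038 -0.03314195]
```

View pics/c3.png

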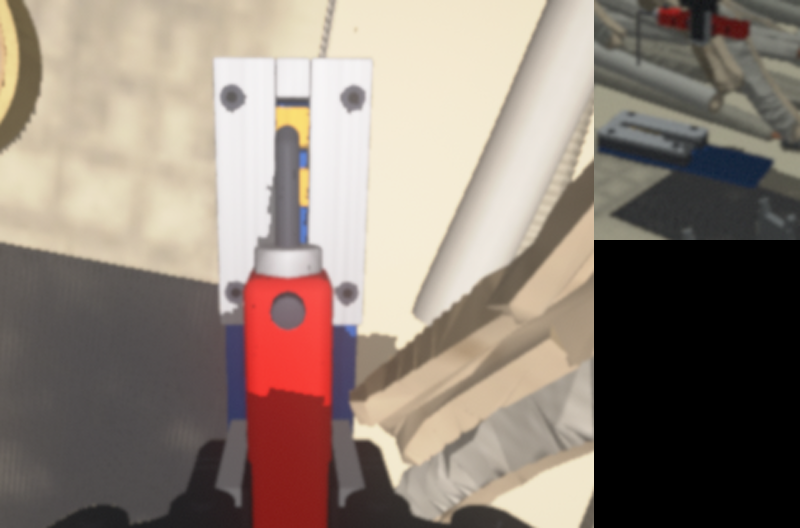

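```bash
cat >> h.py <<'E'
def tcp(i):
    R=Rn.from_rotvec(i['rvec']).as_matrix();C=-R.T@np.array(i['tvec']);x=np.array([-R[1,0],-R[1,1]]);x/=np.hypot(*x)
    return C,x   # camera position, tool-x direction (world xy)
E
python3 - <<'E'
from h import *
for i in (I0['wrist'],):print(tcp(i))
i=dict(fx=365.9616,cx=275.3153,cy=208.16738,rvec=[-2.23480873,1.86717117,.26468664],tvec=[-.03234567,.55060241,.46040889])
w=np.array([[214,58],[372,58],[219,325],[363,325]])/1.65+[100,0]-.2
P=[[85,32,27],[85,-32,27],[-25,32,27],[-25,-32,27]]
f=lambda p:(proj(i,pose(p,P)+[0,0,p[3]])-w).ravel()
g=lambda p:f(np.r_[p,0])
for F,x0 in((f,[.61,.077,.17,0]),(g,[.61,.077,.17])):
    q=least_squares(F,x0).x;print(q,np.degrees(q[2]),F(q).round(1))
    q=np.r_[q,0][:4]
    K=np.array([[293,107],[293,149],[293,168],[293,207]])/1.65+[100,0]-.2
    h=lambda x:(proj(i,pose(q,np.c_[x,0*x,0*x+19])+[0,0,q[3]])-K)[:,1]
    kx=least_squares(h,[60.,50,40,30]).x;print('key edges',kx)
    C,x=tcp(i);yv=np.array([x[1],-x[0]])
    m=pose(q,[[kx.mean(),0,19]])[0];d=m[:2]-C[:2];print('key centre in tool',70+1e3*d@x,1e3*d@yv,'yaw err',np.degrees(np.arctan2(x[1],x[0])-q[2]),'C',C)
e=np.array([287,138])/1.65+[100,0]
R=Rn.from_rotvec(i['rvec']).as_matrix();v=R.T@[(e[0]-i['cx'])/366,(e[1]-i['cy'])/366,1];v*=-.127/v[2]
print('leg in tool',70+1e3*v[:2]@x,1e3*v[:2]@yv)
E
```

```text
(array([0.62496884, 0.06983341, 0.37240906]), array([-5.37535809e-04,  9.99999856e-01]))
[ 0.61060018  0.07669748  0.17408016 -0.00205235] 9.974058686205373 [-0.8 -0.2  0.5  0.3  0.7 -0.3 -0.4  0.1]
key edges [67.4657552  50.65577961 42.84541199 26.39369834]
key centre in tool 74.12085093992685 1.3628835549302871 yaw err 0.2601623066628622 C [0.65243498 0.08541934 0.28847485]
[0.61058825 0.07670528 0.17408405] 9.974281604833887 [-1.2 -0.7  0.9 -0.2  0.4  0.4 -0.1  0.8]
key edges [67.28906507 50.60614885 42.85481644 26.52745421]
key centre in tool 74.0897033439153 1.3528159322938471 yaw err 0.25993938803434896 C [0.65243498 0.08541934 0.28847485]
leg in tool 75.7324832449195 -0.32535826236593357
```

```bash
python3 - <<'E'
from h import *
i=dict(fx=365.9616,cx=275.3153,cy=208.16738,rvec=[-2.23480873,1.86717117,.26468664],tvec=[-.03234567,.55060241,.46040889])
a=I0['wrist']
def tri(pa,pb):
    X=least_squares(lambda X:np.r_[(proj(a,X)[0]-pa),(proj(i,X)[0]-pb)],[.58,.04,.03]);X,c=X.x,X.cost
    d=X[:2]-[.6106,.0767];th=.172;print(X,'rail',d@[np.cos(th),np.sin(th)],d@[-np.sin(th),np.cos(th)],c)
tri([215.7,128.6],[313.3,243.6])
tri([207,140],[313.3,243.6])
tri([205,153],[342,280])
E
```

```text
[0.58092095 0.05056999 0.09642228] rail -0.03371335676251282 -0.020664780509972915 0.0003856742788574743
[0.56372147 0.03995716 0.04761011] rail -0.052475465420512735 -0.02817727039114388 10.112632117569186
[0.57753097 0.03827916 0.12890757] rail -0.03915692854146604 -0.032194047831346065 4.340038822588717
```

```bash
python3 - <<'E'
from h import *
X=[[.581,.0506,.096]]
for n in('scene','side'):
    p=proj(I0[n],X)[0];print(n,p)
A=cv2.imread('pics/scene0.png')[195:295,280:400];B=cv2.imread('pics/side0.png')[160:260,220:350]
o=np.zeros((600,800,3),np.uint8)
A=cv2.resize(A,None,fx=3.3,fy=3.3,interpolation=2);B=cv2.resize(B,None,fx=3,fy=3,interpolation=2)
o[:330,:396]=A;o[:300,400:790]=B
i=cv2.imread('pics/w2.png')[210:300,260:420];C=cv2.resize(i,None,fx=2.8,fy=2.8,interpolation=2);o[340:592,:448]=C
D=cv2.imread('pics/wrist0.png')[110:190,190:300];D=cv2.resize(D,None,fx=3,fy=3,interpolation=2);o[340:580,460:790]=D
cv2.imwrite('pics/c4.png',o)
E
```

```text
scene [344.53361558 230.17081836]
side [295.33225781 187.84033685]
```

View pics/c4.png

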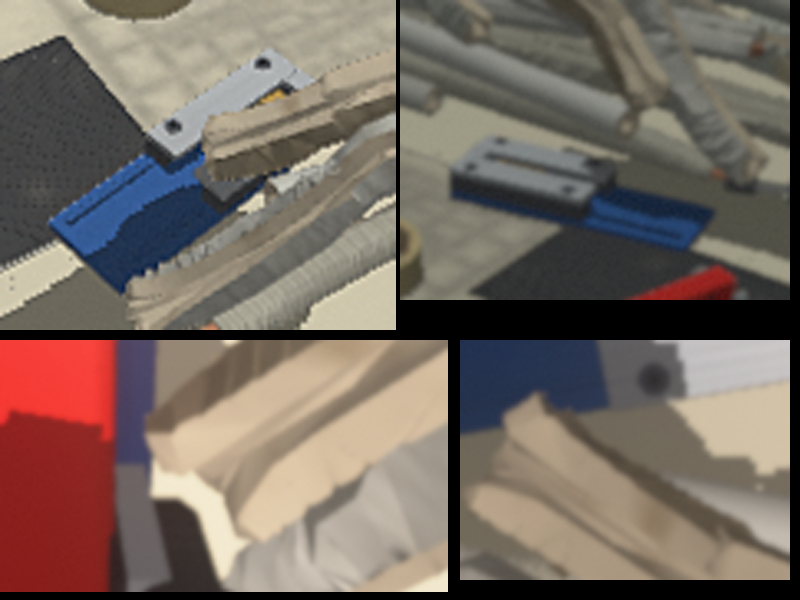

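>>> play_rows([
  [2,-9,-20,0,0,0.12,1],
  [5,-18,-20,0,0,0.24,1],
  [9,-27,-20,0,0,0.36,1],
  [14,-36,-20,0,0,0.48,1],
  [19,-45,-20,0,0,0.6,1],
  [24,-52,-20,0,0,0.72,1],
  [29,-58,-20,0,0,0.84,1],
  [36.3,-64.2,-20,0,0,0.95,1],
])

```text
t: 4.63
tool_pos: [0.6062, 0.1452, 0.2398]
eef_rot: [180.0, 0.1, -44.5]
wrist_force: [-0.2, -0.5, -1.3]
finger_gap: 0.189
gripper_force: 117.5
```

>>> play_rows([
  [0,0,20,0,0,0.102,1],
  [0,0,20,0,0,0.102,1],
  [0,0,20,0,0,0.102,1],
])

```text
t: 4.88
tool_pos: [0.6057, 0.1444, 0.2188]
eef_rot: [179.8, 0.1, -49.9]
wrist_force: [0.7, 0.2, -0.7]
finger_gap: 0.185
gripper_force: 117.4
```

```bash
python3 - <<'E'
from plant import r
import numpy as np
s=r.state();print(s['tool_pos'],s['eef_rot'],s['joint_pos'],s['wrist_force'])
y=np.radians(s['eef_rot'][2]);th=.1741
t=np.array([.6106,.0767])+8.7e-3*np.array([np.cos(th),np.sin(th)])+65.4e-3*np.array([-np.sin(th),np.cos(th)]);print(t)
d=t-s['tool_pos'][:2];print(d@[np.cos(y),np.sin(y)],d@[np.sin(y),-np.cos(y)],y-np.radians(-50.03))
E
```

```text
[0.60569886 0.14437557 0.21883312] [ 1.79840676e+02  7.07498732e-02 -4.98589873e+01] [ -35.46048715   29.43351998   24.74516701   98.16936313  -14.40276252
   55.73274036 -145.18384236] [ 0.69163504  0.19212552 -0.7269093 ]
[0.60783977 0.14261837]
0.0027234996606740995 -0.0005038231666905535 0.0029847348013898323
```

>>> play_rows([
  [1,0,15,0,0,0,1],
  [2,0,30,0,0,0,1],
  [2,0,45,0,0,0,1],
  [2,0,55,0,0,0,1],
  [2,0,55,0,0,0,1],
  [2,0,55,0,0,0,1],
])

```text
t: 5.38
tool_pos: [0.6082, 0.142, 0.1651]
eef_rot: [180.0, 0.0, -50.1]
wrist_force: [-0.6, -0.5, -1.0]
finger_gap: 0.188
gripper_force: 117.5
```

```bash
python3 - <<'E'
from plant import r,cams
import cv2
s=r.state();print(s['tool_pos'],s['eef_rot'],s['wrist_force'],s['torque'])
i=cams.camera_info("wrist");c=cams.read_camera("wrist");print({k:(v.tolist() if k[1:]=='vec' else v) for k,v in i.items()})
c=cv2.cvtColor(c,cv2.COLOR_RGB2BGR);cv2.imwrite("pics/w3.png",c)
cv2.imwrite("pics/c5.png",cv2.resize(c[0:280,100:460],None,fx=2.1,fy=2.1,interpolation=2))
E
```

```text
[0.60817599 0.14204203 0.16508561] [ 1.79978883e+02  1.92024989e-02 -5.01088131e+01] [-0.57656626 -0.46362593 -1.03838764] [ 0.05456859 -0.04233293 -0.04823657]
{'fx': 365.96162674094427, 'fy': 365.96162674094427, 'cx': 275.3153017589618, 'cy': 208.16738432493344, 'rvec': [-1.0306528375483028, 2.837474286363925, 0.40354225790110404], 'tvec': [0.5570352093621181, 0.2741215114982762, 0.3232812160783415]}
```

View pics/c5.png

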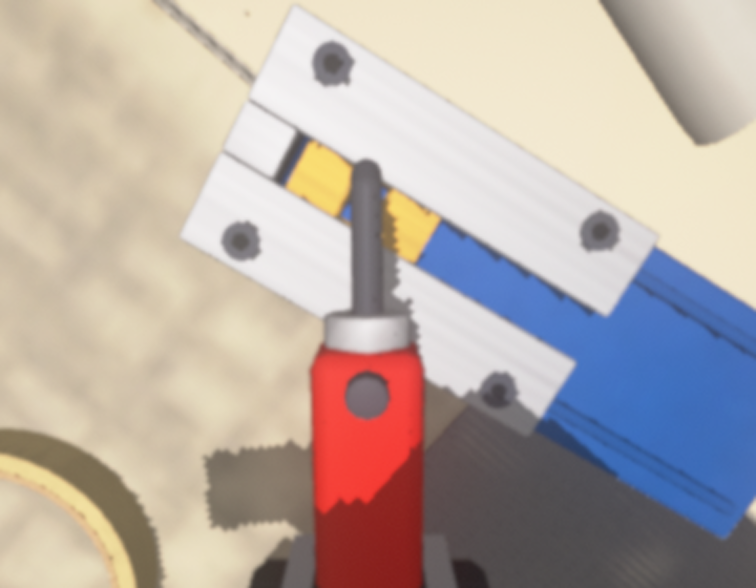

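```bash
cat > m.py <<'E'
from h import *
def run(i,w,keys,e,org,sc,P):
    w=np.array(w)/sc+org-.25;keys=np.array(keys)/sc+org-.25;e=np.array(e)/sc+org-.25
    f=lambda p:(proj(i,pose(p,P))-w).ravel()
    q=least_squares(f,[.61,.077,.17]).x;print(q,np.degrees(q[2]),f(q).round(1).tolist())
    R=Rn.from_rotvec(i['rvec']).as_matrix();C,x=tcp(i);y=np.array([x[1],-x[0]]);c,s=np.cos(q[2]),np.sin(q[2])
    def rail(p):d=p-q[:2];return np.array([d@[c,s],d@[-s,c]])*1e3
    def hit(p,z):
        v=R.T@[(p[0]-i['cx'])/i['fx'],(p[1]-i['cy'])/i['fx'],1];return C[:2]+v[:2]*(z-C[2])/v[2]
    for k in keys:print('key edge',rail(hit(k,.019)).round(1))
    for h in(.122,.127,.132):
        l=hit(e,C[2]-h);print('leg rail',rail(l).round(1),'tool',(70+1e3*(l-C[:2])@x).round(1),(1e3*(l-C[:2])@y).round(1))
    print('toolyaw-railyaw',np.degrees(np.arctan2(x[1],x[0])-q[2]))
E
python3 - <<'E'
from m import *
i=dict(fx=365.9616,cx=275.3153,cy=208.16738,rvec=[-1.0306528375483028,2.837474286363925,0.40354225790110404],tvec=[0.5570352093621181,0.2741215114982762,0.3232812160783415])
run(i,[[292,5],[181,237],[527,435],[658,237],[575,362],[608,316],[250,101],[225,152]],[[300,160],[429,239],[343,215],[352,200]],[366,174],[100,0],2.1,
[[85,-32,27],[85,32,27],[-25,32,27],[-25,-32,27],[-25,7,27],[-25,-7,27],[85,-7,27],[85,7,27]])
E
```

```text
[0.61043142 0.07700622 0.17541877] 10.050755088640795 [0.4, -1.8, -2.1, 0.9, 1.2, 2.5, 2.9, -0.4, 2.3, 1.0, 0.6, 1.6, -2.3, -1.1, -2.5, -0.7]
key edge [67.1 -1.3]
key edge [27.2 -0.9]
key edge [50.5  5.3]
key edge [50.3  0.7]
leg rail [47.8 -3.2] tool 75.9 -0.4
leg rail [47.9 -3.4] tool 76.1 -0.5
leg rail [48.  -3.6] tool 76.4 -0.5
toolyaw-railyaw -60.123442675151416
```

>>> play_rows([
  [-2.6,0,5,0,0,0,1],
  [-2.6,0,12,0,0,0,1],
  [-2.6,0,19,0,0,0,1],
  [-2.6,0,24,0,0,0,1],
  [-2.6,0,27,0,0,0,1],
  [-2.6,0,27,0,0,0,1],
  [-2.6,0,27,0,0,0,1],
])

```text
t: 6.02
tool_pos: [0.6066, 0.1441, 0.1375]
eef_rot: [180.0, 0.0, -50.2]
wrist_force: [0.6, 1.2, -1.5]
finger_gap: 0.189
gripper_force: 117.5
```

>>> play_rows([
  [0,0,1,0,0,0,1],
  [0,0,1.6,0,0,0,1],
  [0,0,1.6,0,0,0,1],
  [0,0,1.6,0,0,0,1],
])

```text
t: 6.35
tool_pos: [0.6067, 0.1442, 0.1363]
eef_rot: [-180.0, -0.0, -50.2]
wrist_force: [-0.2, 0.0, -2.0]
finger_gap: 0.186
gripper_force: 117.5
```

>>> play_rows([
  [0,0,1,0,0,0,1],
  [0,0,1.8,0,0,0,1],
  [0,0,1.8,0,0,0,1],
  [0,0,1.8,0,0,0,1],
])

```text
t: 6.68
tool_pos: [0.6066, 0.1442, 0.1343]
eef_rot: [180.0, 0.0, -50.2]
wrist_force: [-0.9, 0.7, -0.8]
finger_gap: 0.189
gripper_force: 117.5
```

>>> play_rows([
  [0,0,0.8,0,0,0,1],
  [0,0,0.8,0,0,0,1],
  [0,0,0.8,0,0,0,1],
])

```text
t: 6.93
tool_pos: [0.6066, 0.1442, 0.1335]
eef_rot: [180.0, 0.0, -50.2]
wrist_force: [-0.3, -0.0, -1.1]
finger_gap: 0.189
gripper_force: 117.5
```

>>> play_rows([
  [0,0,0.8,0,0,0,1],
  [0,0,1.4,0,0,0,1],
  [0,0,1.4,0,0,0,1],
  [0,0,1.4,0,0,0,1],
])

```text
t: 7.27
tool_pos: [0.6066, 0.1442, 0.1321]
eef_rot: [180.0, 0.0, -50.2]
wrist_force: [0.8, 0.3, -2.2]
finger_gap: 0.19
gripper_force: 117.5
```

>>> play_rows([
  [0,0,0.8,0,0,0,1],
  [0,0,1.3,0,0,0,1],
  [0,0,1.3,0,0,0,1],
  [0,0,1.3,0,0,0,1],
])

```text
t: 7.6
tool_pos: [0.6066, 0.1441, 0.1308]
eef_rot: [180.0, 0.0, -50.2]
wrist_force: [0.1, 0.0, 0.1]
finger_gap: 0.187
gripper_force: 117.5
```

>>> play_rows([
  [0,0,0.8,0,0,0,1],
  [0,0,1.5,0,0,0,1],
  [0,0,1.5,0,0,0,1],
  [0,0,1.5,0,0,0,1],
])

```text
t: 7.93
tool_pos: [0.6066, 0.1442, 0.1293]
eef_rot: [180.0, 0.0, -50.2]
wrist_force: [-0.1, 0.4, -1.3]
finger_gap: 0.19
gripper_force: 117.5
```

>>> play_rows([
  [0,0,0.5,0,0,0,1],
  [0,0,1,0,0,0,1],
  [0,0,1,0,0,0,1],
  [0,0,1,0,0,0,1],
])

```text
t: 8.27
tool_pos: [0.6066, 0.1442, 0.1283]
eef_rot: [180.0, 0.0, -50.2]
wrist_force: [0.2, 0.4, -1.9]
finger_gap: 0.189
gripper_force: 117.5
```

>>> play_rows([
  [-1,1.7,0,0,0,0,1],
  [-2,3.5,0,0,0,0,1],
  [-3,5.2,0,0,0,0,1],
  [-4,6.9,0,0,0,0,1],
  [-5,8.7,0,0,0,0,1],
  [-5,8.7,0,0,0,0,1],
])

```text
t: 8.77
tool_pos: [0.5963, 0.1424, 0.1284]
eef_rot: [180.0, 0.0, -50.2]
wrist_force: [0.2, 0.1, -1.3]
finger_gap: 0.188
gripper_force: 117.5
```

>>> play_rows([
  [-1,1.7,0,0,0,0,1],
  [-2,3.5,0,0,0,0,1],
  [-3,5.2,0,0,0,0,1],
  [-4,6.9,0,0,0,0,1],
  [-5,8.7,0,0,0,0,1],
  [-5,8.7,0,0,0,0,1],
])

```text
t: 9.27
tool_pos: [0.5864, 0.1407, 0.1284]
eef_rot: [180.0, 0.0, -50.2]
wrist_force: [0.1, -0.5, -2.0]
finger_gap: 0.192
gripper_force: 117.5
```

>>> play_rows([
  [-1,1.7,0,0,0,0,1],
  [-2,3.5,0,0,0,0,1],
  [-3,5.2,0,0,0,0,1],
  [-4,6.9,0,0,0,0,1],
  [-4,6.9,0,0,0,0,1],
])

```text
t: 9.68
tool_pos: [0.5785, 0.1393, 0.1283]
eef_rot: [180.0, 0.0, -50.2]
wrist_force: [0.1, 0.6, -2.0]
finger_gap: 0.188
gripper_force: 117.5
```

```bash
cat > yel.py <<'E'
from plant import cams
import cv2,numpy as np
def y(c):
    h=cv2.cvtColor(c,cv2.COLOR_BGR2HSV);m=cv2.inRange(h,(15,130,100),(30,255,255));m[300:]=0
    n,l,s,ce=cv2.connectedComponentsWithStats(m);return [(s[k].tolist(),ce[k].round(1).tolist()) for k in range(1,n) if s[k][4]>40]
if __name__=="__main__":
    c=cv2.cvtColor(cams.read_camera("wrist"),cv2.COLOR_RGB2BGR);cv2.imwrite("pics/wn.png",c);print(y(c))
    print('w3',y(cv2.imread("pics/w3.png")))
E
python3 yel.py
```

```text
[([228, 53, 42, 43, 1004], [248.6, 74.1]), ([282, 81, 33, 41, 772], [296.1, 101.1])]
w3 [([238, 68, 29, 34, 616], [253.2, 84.6]), ([284, 91, 24, 33, 446], [294.2, 106.7])]
```

>>> play_rows([
  [-0.7,1.3,0,0,0,0,1],
  [-1.5,2.6,0,0,0,0,1],
  [-2.2,3.9,0,0,0,0,1],
  [-3,5.2,0,0,0,0,1],
  [-3.7,6.5,0,0,0,0,1],
  [-4,6.9,0,0,0,0,1],
])

```text
t: 10.23
tool_pos: [0.5707, 0.1379, 0.1284]
eef_rot: [180.0, 0.0, -50.2]
wrist_force: [0.6, -0.1, 0.1]
finger_gap: 0.189
gripper_force: 117.5
```

>>> play_rows([
  [-0.7,1.3,0,0,0,0,1],
  [-1.5,2.6,0,0,0,0,1],
  [-2.2,3.9,0,0,0,0,1],
  [-3,5.2,0,0,0,0,1],
])

```text
t: 10.57
tool_pos: [0.565, 0.137, 0.1284]
eef_rot: [180.0, 0.0, -50.2]
wrist_force: [-0.3, 0.4, -0.3]
finger_gap: 0.19
gripper_force: 117.5
```

>>> play_rows([
  [-0.7,1.3,0,0,0,0,1],
  [-1.5,2.6,0,0,0,0,1],
  [-2.2,3.9,0,0,0,0,1],
  [-3,5.2,0,0,0,0,1],
])

```text
t: 10.9
tool_pos: [0.5591, 0.1359, 0.1284]
eef_rot: [180.0, -0.0, -50.2]
wrist_force: [0.4, -0.1, -0.3]
finger_gap: 0.188
gripper_force: 117.5
```

```bash
python3 yel.py|head -1
```

```text
[([228, 52, 41, 50, 1031], [248.3, 74.3]), ([282, 81, 32, 41, 751], [295.8, 100.4])]
```

>>> play_rows([
  [-0.7,1.3,0,0,0,0,1],
  [-1.5,2.6,0,0,0,0,1],
  [-2.2,3.9,0,0,0,0,1],
  [-3,5.2,0,0,0,0,1],
])

```text
t: 11.28
tool_pos: [0.5532, 0.1349, 0.1283]
eef_rot: [180.0, 0.0, -50.2]
wrist_force: [0.8, 0.5, -1.4]
finger_gap: 0.188
gripper_force: 117.5
```

>>> play_rows([
  [-0.7,1.3,0,0,0,0,1],
  [-1.5,2.6,0,0,0,0,1],
  [-2.2,3.9,0,0,0,0,1],
  [-3,5.2,0,0,0,0,1],
])

```text
t: 11.62
tool_pos: [0.5473, 0.1339, 0.1284]
eef_rot: [180.0, -0.0, -50.2]
wrist_force: [1.5, -0.5, -0.0]
finger_gap: 0.186
gripper_force: 117.5
```

>>> play_rows([
  [-0.7,1.3,0,0,0,0,1],
  [-1.5,2.6,0,0,0,0,1],
  [-2.2,3.9,0,0,0,0,1],
  [-3,5.2,0,0,0,0,1],
])

```text
t: 11.95
tool_pos: [0.5414, 0.1329, 0.1284]
eef_rot: [-180.0, -0.0, -50.2]
wrist_force: [1.1, -0.1, -0.7]
finger_gap: 0.192
gripper_force: 117.5
```

```bash
python3 yel.py|head -1
```

```text
[([228, 52, 41, 50, 1024], [248.5, 74.5]), ([282, 69, 40, 61, 1336], [298.6, 97.1])]
```

>>> play_rows([
  [-0.8,1.3,0,0,0,0,1],
  [-1.6,2.7,0,0,0,0,1],
  [-2.4,4.1,0,0,0,0,1],
  [-3.2,5.5,0,0,0,0,1],
  [-4,6.9,0,0,0,0,1],
])

```text
t: 12.42
tool_pos: [0.5335, 0.1315, 0.1284]
eef_rot: [180.0, 0.0, -50.2]
wrist_force: [1.2, 0.7, -0.6]
finger_gap: 0.186
gripper_force: 117.5
```

>>> play_rows([
  [-0.8,1.3,0,0,0,0,1],
  [-1.6,2.7,0,0,0,0,1],
  [-2.4,4.1,0,0,0,0,1],
  [-3.2,5.5,0,0,0,0,1],
  [-4,6.9,0,0,0,0,1],
])

```text
t: 12.83
tool_pos: [0.5257, 0.1302, 0.1284]
eef_rot: [-180.0, -0.0, -50.2]
wrist_force: [1.0, 0.1, -1.5]
finger_gap: 0.188
gripper_force: 117.5
```

>>> play_rows([
  [-0.8,1.3,0,0,0,0,1],
  [-1.6,2.7,0,0,0,0,1],
  [-2.4,4.1,0,0,0,0,1],
  [-3.2,5.5,0,0,0,0,1],
  [-4,6.9,0,0,0,0,1],
])

```text
t: 13.25
tool_pos: [0.5178, 0.1289, 0.1284]
eef_rot: [-180.0, -0.0, -50.2]
wrist_force: [1.3, 0.0, -1.8]
finger_gap: 0.189
gripper_force: 117.5
```

```bash
python3 yel.py|head -1; python3 -c "
from plant import r
print(r.state()['joint_pos'])"
```

```text
[([227, 41, 95, 88, 3756], [272.3, 82.9])]
[ -36.43996319   28.83687894   22.43565361  114.65247246  -16.78552841
   39.61534802 -143.67551001]
```

>>> play_rows([
  [-1,1.7,0,0,0,0,1],
  [-2,3.5,0,0,0,0,1],
  [-3,5.2,0,0,0,0,1],
  [-4,6.9,0,0,0,0,1],
  [-5,8.7,0,0,0,0,1],
])

```text
t: 13.72
tool_pos: [0.5079, 0.1271, 0.1284]
eef_rot: [180.0, 0.0, -50.2]
wrist_force: [0.4, 0.5, -1.9]
finger_gap: 0.194
gripper_force: 117.5
```

>>> play_rows([
  [-1,1.7,0,0,0,0,1],
  [-2,3.5,0,0,0,0,1],
  [-3,5.2,0,0,0,0,1],
  [-4,6.9,0,0,0,0,1],
  [-5,8.7,0,0,0,0,1],
  [-6,10.4,0,0,0,0,1],
  [-6,10.4,0,0,0,0,1],
  [-5.3,9.3,0,0,0,0,1],
])

```text
t: 14.38
tool_pos: [0.4971, 0.1252, 0.1283]
eef_rot: [180.0, 0.0, -50.2]
wrist_force: [0.4, 0.3, -2.4]
finger_gap: 0.188
gripper_force: 117.5
```

>>> play_rows([
  [0,0,-3,0,0,0,1],
  [0,0,-8,0,0,0,1],
  [0,0,-15,0,0,0,1],
  [0,0,-25,0,0,0,1],
  [0,0,-45,0,0,0,1],
  [0,0,-65,0,0,0,1],
  [0,0,-65,0,0,0,1],
])

```text
t: 14.97
tool_pos: [0.4994, 0.1255, 0.1975]
eef_rot: [-179.7, -0.1, -50.2]
wrist_force: [0.7, 0.5, -0.4]
finger_gap: 0.189
gripper_force: 117.5
```

```bash
python3 - <<'E'
from plant import r,cams
import cv2
from yel import y
from m import *
s=r.state();print(s['tool_pos'],s['eef_rot'],s['joint_pos'])
i=cams.camera_info("wrist");c=cv2.cvtColor(cams.read_camera("wrist"),cv2.COLOR_RGB2BGR);cv2.imwrite("pics/w4.png",c)
L=y(c);print(L)
m=cv2.inRange(cv2.cvtColor(c,cv2.COLOR_BGR2HSV),(15,130,100),(30,255,255));m[300:]=0
pts=cv2.findNonZero(m)[:,0].astype(float)
R=Rn.from_rotvec(i['rvec']).as_matrix();C=-R.T@i['tvec']
v=np.c_[(pts-[i['cx'],i['cy']])/i['fx'],np.ones(len(pts))]@R;X=C[:2]+v[:,:2]*((.019-C[2])/v[:,2])[:,None]
d=X-[.6105,.0769];th=.174
a=d@[np.cos(th),np.sin(th)]*1e3;b=d@[-np.sin(th),np.cos(th)]*1e3
print(np.percentile(a,[0,2,50,98,100]),np.percentile(b,[0,2,50,98,100]))
E
```

```text
[0.49944093 0.12546931 0.1975124 ] [-1.79668629e+02 -9.69574512e-02 -5.02362337e+01] [ -40.02722283   21.03643127   25.69586528  114.72357095  -12.45442511
   46.49727271 -147.48703335]
[([245, 63, 70, 62, 1639], [280.3, 92.7])]
[-83.90612763 -82.92694192 -66.90375474 -45.68493239 -44.65365085] [-13.94126635 -13.04977611  -2.42889657  10.82604836  11.81889757]
```

>>> play_rows([
  [-10,-2,-20,0,0,-0.12,1],
  [-20,-4,-40,0,0,-0.24,1],
  [-32,-6,-45,0,0,-0.36,1],
  [-44,-8,-45,0,0,-0.48,1],
  [-56,-10,-45,0,0,-0.6,1],
  [-68,-12,-45,0,0,-0.72,1],
  [-80,-14,-45,0,0,-0.84,1],
  [-92,-16,-45,0,0,-0.96,1],
])

```text
t: 15.68
tool_pos: [0.4502, 0.2066, 0.238]
eef_rot: [180.0, 0.0, 5.1]
wrist_force: [0.5, -0.3, -1.4]
finger_gap: 0.192
gripper_force: 117.5
```

>>> play_rows([
  [0,0,0,0,0,-0.12,1],
  [0,0,0,0,0,-0.24,1],
  [0,0,0,0,0,-0.36,1],
  [0,0,0,0,0,-0.48,1],
  [0,0,0,0,0,-0.6,1],
  [0,0,0,0,0,-0.72,1],
  [0,0,0,0,0,-0.84,1],
  [0,0,0,0,0,-0.96,1],
])

```text
t: 16.35
tool_pos: [0.4506, 0.206, 0.2379]
eef_rot: [-180.0, 0.0, 60.1]
wrist_force: [-0.5, 0.7, -1.2]
finger_gap: 0.192
gripper_force: 117.5
```

>>> play_rows([
  [0,0,0,0,0,0,1],
  [0,0,0,0,0,0,1],
])

```text
t: 16.52
tool_pos: [0.4507, 0.2059, 0.238]
eef_rot: [-180.0, 0.0, 59.6]
wrist_force: [1.1, -0.3, -1.5]
finger_gap: 0.19
gripper_force: 117.5
```

```bash
cat > rel.py <<'E'
from plant import r
import numpy as np,sys
s=r.state();p=s['tool_pos'];print(p,s['eef_rot'],s['joint_pos'],s['wrist_force'],s['torque'])
t=np.array([float(v) for v in sys.argv[1:4]]);Y=float(sys.argv[4])
y=np.radians(s['eef_rot'][2]);d=t[:2]-p[:2]
print('tool shift mm',1e3*d@[np.cos(y),np.sin(y)],1e3*d@[np.sin(y),-np.cos(y)],1e3*(p[2]-t[2]),'wz',y-np.radians(Y))
E
python3 rel.py .4148 .2767 .16 70.65
```

```text
[0.45071688 0.20591552 0.23802075] [-1.79971594e+02  3.34552007e-02  5.95751337e+01] [-33.39895437  15.15326788   3.8657151  113.6799975   -1.30502218
  51.2500568  -59.27444534] [ 1.10066221 -0.29419504 -1.5296683 ] [-0.04393776  0.02181805 -0.04525654]
tool shift mm 42.84843530771134 -66.81674162670589 78.02074819378512 wz -0.19329288056514327
```

>>> play_rows([
  [11,-17,0,0,0,-0.08,1],
  [22,-34,0,0,0,-0.16,1],
  [33,-51,0,0,0,-0.193,1],
  [42.8,-66.8,0,0,0,-0.193,1],
  [42.8,-66.8,20,0,0,-0.193,1],
  [42.8,-66.8,40,0,0,-0.193,1],
  [42.8,-66.8,60,0,0,-0.193,1],
  [42.8,-66.8,68,0,0,-0.193,1],
])

```text
t: 17.18
tool_pos: [0.4136, 0.2762, 0.1681]
eef_rot: [-179.9, 0.2, 70.7]
wrist_force: [-0.8, 0.8, -1.4]
finger_gap: 0.188
gripper_force: 117.5
```

>>> play_rows([
  [0,0,0,0,0,0,1],
  [0,0,0,0,0,0,1],
])

```text
t: 17.35
tool_pos: [0.4148, 0.2768, 0.1705]
eef_rot: [-180.0, 0.0, 70.8]
wrist_force: [0.5, 0.2, -1.1]
finger_gap: 0.192
gripper_force: 117.5
```

```bash
python3 rel.py .4146 .2765 .1395 70.65
```

```text
[0.41477682 0.27677808 0.17045133] [-1.79984154e+02  3.78422280e-02  7.07626519e+01] [-38.8641964   20.99219109  -0.51341865 116.54449628   0.2814018
  42.50498035 -58.78848184] [ 0.50202576  0.1895006  -1.12570359] [-0.04077347 -0.00985753 -0.04843809]
tool shift mm -0.32080859359487784 -0.07532621911849079 30.951329089719202 wz 0.0019661464698488285
```

Aligned; lower to just above the notch floors, then feel down.

>>> play_rows([
  [-0.3,0,8,0,0,0,1],
  [-0.3,0,16,0,0,0,1],
  [-0.3,0,22,0,0,0,1],
  [-0.3,0,26,0,0,0,1],
  [-0.3,0,28,0,0,0,1],
  [-0.3,0,29,0,0,0,1],
  [-0.3,0,29,0,0,0,1],
  [-0.3,0,29,0,0,0,1],
])

```text
t: 18.02
tool_pos: [0.4146, 0.2766, 0.1415]
eef_rot: [-180.0, -0.0, 70.9]
wrist_force: [-0.6, -0.6, -1.7]
finger_gap: 0.186
gripper_force: 117.5
```

>>> play_rows([
  [0,0,0.5,0,0,0,1],
  [0,0,1,0,0,0,1],
  [0,0,1,0,0,0,1],
  [0,0,1,0,0,0,1],
])

```text
t: 18.35
tool_pos: [0.4146, 0.2767, 0.1405]
eef_rot: [180.0, -0.0, 70.9]
wrist_force: [-1.4, 1.2, 0.2]
finger_gap: 0.188
gripper_force: 117.6
```

>>> play_rows([
  [0,0,0.5,0,0,0,1],
  [0,0,0.5,0,0,0,1],
  [0,0,0.5,0,0,0,1],
])

```text
t: 18.6
tool_pos: [0.4145, 0.2768, 0.1399]
eef_rot: [-180.0, -0.0, 70.9]
wrist_force: [-2.2, 0.9, 0.2]
finger_gap: 0.187
gripper_force: 117.8
```

>>> play_rows([
  [0,0,0.4,0,0,0,1],
  [0,0,0.4,0,0,0,1],
  [0,0,0.4,0,0,0,1],
])

```text
t: 18.85
tool_pos: [0.4145, 0.2767, 0.1398]
eef_rot: [-180.0, -0.0, 70.9]
wrist_force: [-3.0, 0.2, 4.5]
finger_gap: 0.191
gripper_force: 118.8
```

>>> play_rows([
  [0,0,0,0,0,0,1],
  [0,0,0,0,0,0,1],
  [0,0,0,0,0,0,0.8],
  [0,0,0,0,0,0,0.7],
  [0,0,0,0,0,0,0.5],
  [0,0,0,0,0,0,0.2],
  [0,0,0,0,0,0,0],
  [0,0,0,0,0,0,0],
], force=20)

```text
t: 19.52
tool_pos: [0.4148, 0.2763, 0.1394]
eef_rot: [180.0, 0.0, 70.8]
wrist_force: [0.1, -0.6, 0.1]
finger_gap: 0.856
gripper_force: 0.0
```

>>> play_rows([
  [0,0,0,0,0,0,0],
  [0,0,-20,0,0,0,0],
  [0,0,-50,0,0,0,0],
  [0,0,-80,0,0,0,0],
  [0,0,-110,0,0,0,0],
  [0,0,-110,0,0,0,0],
  [0,0,-110,0,0,0,0],
])

```text
t: 20.1
tool_pos: [0.4153, 0.277, 0.2511]
eef_rot: [179.9, -0.2, 70.9]
wrist_force: [0.0, 0.3, -0.4]
finger_gap: 1.003
gripper_force: 0.0
```

```bash
python3 - <<'E'
from plant import cams
import cv2,numpy as np
a=[cv2.cvtColor(cams.read_camera(n),cv2.COLOR_RGB2BGR) for n in("scene","side","wrist")]
o=np.zeros((600,800,3),np.uint8)
o[:300,:400]=cv2.resize(a[0][160:310,180:380],(400,300));o[:300,400:]=cv2.resize(a[1][180:330,230:380],(400,300));o[300:,:400]=cv2.resize(a[2],(400,300))
cv2.imwrite("pics/fin.png",o)
E
```

```text
(no output)
```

View pics/fin.png

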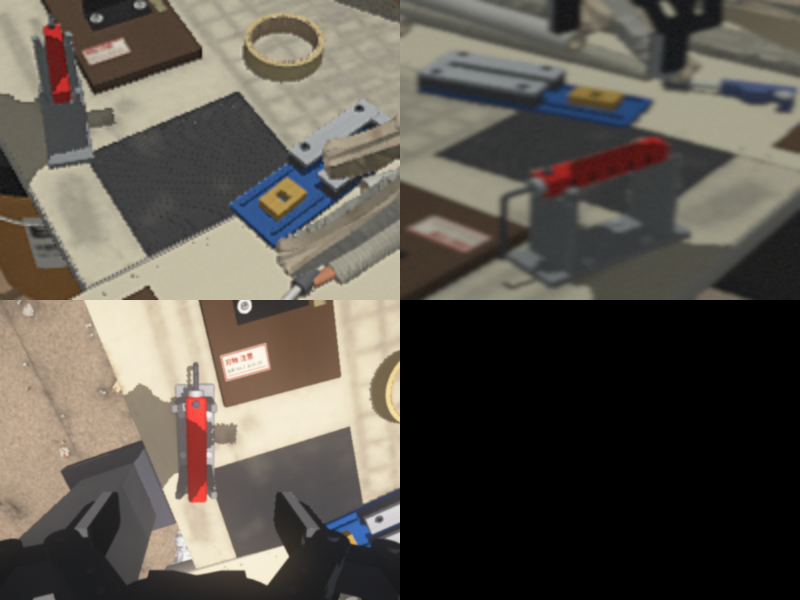

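The picture shows the key lying on the blue apron, clear of the lips (scene crop around 283,197). The pick is back in both notches (scene crop around 57,65), and the gripper is free of everything.

```bash
python3 -c "
from plant import r
print(r.hand_in())"
```

```text
the job is handed in; nothing more can be done
None
```

The key is out on the open apron, about 20 mm clear of the lips, the pick is back in its rack, and the job is handed in at about 20 s; no wrist-force reading while the pick was held passed about 11 N, though I only read it at the end of each move.

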